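# Pin the lockout bar across the machine switch

## Task

Lock out the bench machine's switch: swing the steel bar across the switch box until the hole in its end lines up with the holes in the fork, then take the pin with the flat tab out of the wooden block and push it down through fork and bar until its collar sits on the fork. Let go of it, and leave the ball-knobbed pin and everything else on the bench where it is.

Things in the scene. Friction and masses are not known exactly. Their poses are not given: they have to be found in the camera images.
- lock_bar (a joint): swing angle (rad) of the station's flat steel bar, which turns level about an upright pivot at one end. 0 = straight across the switch box, the hole in its free end exactly in line with the fork's; it grows as the bar swings away to the far side (clockwise from above). Travel -0.5 to 1.7, no stop or detent at 0; friction (about 0.25 N m) keeps it where it is left
- station: the fixed lockout station: grey base plate 80 x 270 x 8 mm, pivot post at one end, low switch box (46 mm high, buttons to 56 mm) in the middle, fork at the other end; origin under its centre, y axis from pivot to fork, x to the far side, z up
- pivot (a point): the bar's pivot, on its axis at the height of the bar's top face (72 mm above the bench). Its frame is the fixed station's: its y axis points from the pivot to the fork, x to the far side, z up.
- bar_handle (a point): middle of the upright black rubber handle on the bar: round, 24 mm diameter, 55 mm high from the bar's top face, its top 127 mm above the bench. This point is 105 mm above the bench, 110 mm from the pivot axis and 80 mm from the bar's hole. The bar's y axis points from the pivot to the bar's hole.
- bar_hole (a point): centre of the 20 mm hole through the bar's free end, at the bar's top face, 190 mm from the pivot axis. The bar is 238 x 44 x 8 mm, its underside 64 mm above the bench; it cannot rise or drop
- fork_hole (a point): mouth of the fork: centre of the 20 mm hole in the top face of its upper jaw, 84 mm above the bench, 190 mm from the pivot axis. The grey fork has two level jaws (50 x 55 mm, 8 mm thick, 16 mm apart) with 20 mm holes one over the other; the bar's end swings in between them. 44 mm of free space below the lower jaw. z up
- pin: the lockout pin, plain steel, 105 mm long, about 0.17 kg, upright in one hole of the wooden block. Round shank 16 mm thick, 65 mm long, its lowest 10 mm tapered to 8 mm; above it a round collar 36 mm across, 6 mm thick; then an upright flat tab to hold it by, 34 mm wide (along its x axis), 10 mm thick (along y), 34 mm high. Origin at the lower tip on the axis, z up to the tab
- pin_tip (a point): the pin's lower tip, on its axis (65 mm below the collar's underside)
- pin_grip (a point): middle of the pin's flat tab, 88 mm above the tip
- pin_block: fixed wooden block that holds the two pins, 170 x 60 x 78 mm, two upright 24 mm holes along its x axis at -45 and +45 mm; the pins stand in them loosely, their collars on its top. Origin under its centre
- knob_pin: a second pin in the wooden block, not for this job: thicker (22 mm shank, too fat for the 20 mm holes) with a round black ball knob 32 mm across on top. Leave it alone. Origin at its lower tip.
- earmuffs: yellow ear defenders with black headband, about 170 x 140 x 70 mm, bystander; origin under the middle between the cups
- t_square: T-square lying flat, steel blade 260 mm, blue head, bystander; origin under the middle of the blade
- screwdriver: screwdriver lying flat, bystander; origin under it
- wrench: wrench lying flat, bystander; origin under it
- tape: roll of tape lying flat, 90 mm across, 24 mm high, bystander; origin under its centre
- spray: upright white plastic bottle 60 mm across, 170 mm high, bystander; origin under its centre

How it is judged:
By the outcome, as a careful person would: the job done as asked, in the order asked, and still so for the second after the job is handed in, with the robot touching nothing.
It also fails if it takes over 58 s, if anything falls off the work surface, if the arm or the gripper's body presses on something with over 40 N, if the wrist force passes 120 N, or if a joint passes its speed limit or range.

## Robot

A 7-joint arm with a two-finger parallel gripper is mounted at the origin on the work surface. World frame = base frame: x ahead of the robot, y to its left, z up, the work surface at z = 0. Lengths are in mm, angles in rad, forces in N, time in s.
With the tool pointing down it reaches from about 400 to 900 mm from the base axis. Payload 5.6 kg.
Tool frame: the origin (TCP) lies at the very end of the fingers, on their centre line; the grasp point (between the pads) lies arm.hold_point_z behind it (arm.hold_point_z is the distance from the TCP to the grasp point, in mm); z points along the fingers, y is the line along which they close (so a half turn about z gives the same grasp; the last joint's range is limited). The gripper opens to 92 mm and grips with 3 to 60 N. Pads are 20 mm wide; open, the fingers measure 128 mm over their backs; the gripper's body (75 mm by 189 mm) begins 69 mm behind the grasp point.
Start: joints at [1.232, 0.468, -0.012, 1.603, 0.006, 1.071, -0.056], TCP at [189.436, -621.791, 189.992] pointing down, gripper open.
Joint ranges: [-2.53, 2.53], [-0.31, 2.02], [-1.57, 1.55], [0.28, 2.44], [-1.29, 4.43], [0.15, 1.84], [-2.92, 2.92]. Speed limits (rad/s): [2.57, 2.57, 3.14, 3.14, 3.14, 3.14, 3.14].

## Interface

Orientations are given as a unit quaternion [w, x, y, z].
In Python, from plant import arm, eyes gives the robot as it stands. Calls block until the motion is done:
- arm.goto(position, orientation): joint-space move of the TCP to a pose.
- arm.move_straight(position, v=150, frame=None, threshold=None): straight line of the TCP; frame=None keeps the orientation; v is the mean speed in mm/s. With threshold (N) it stops when the force on the tool has changed by that much, and returns True; else False.
- arm.move_joints(angles): joint-space move.
- arm.gripper_open() and arm.clamp(force=None): open the fingers fully, or close them until they stop; force is the grip in N (None keeps the last).
- arm.pause(seconds).
- arm.inverse_kinematics(position, orientation): joint angles nearest the present ones, or None.
- arm.observe(): the state.
- eyes.get_image(name): name is "side" or "top"; returns (picture, depth): 420x560x3 uint8, blue, green, red; 420x560 float32, mm along the optical axis (not along the pixel's ray), 0 where there is no reading.
- eyes.get_calibration(name): a dict with "K" (3x3 intrinsics, pixels), "distortion" ([k1, k2, p1, p2, k3] as OpenCV has them; the pictures are not rectified), "R" (3x3) and "t" (3): a world point X has camera coordinates R X + t. Camera axes: x right, y down, z forward; pixel columns grow to the right and rows downward; lengths in mm; the calibration is good to about 2 mm. A picture is of the moment at which its call begins. get_calibration takes no time and is no camera call.
A pose or a line that the arm cannot do raises arm.Unreachable and nothing moves.
- arm.hand_in(): hands the job in; it is judged then, once.
The state is a dict: "time": time; "joints": joint angles; "joint_vel": joint speeds; "tau": joint torques, N m; "ee_pos": TCP position; "eef_rot": TCP orientation; "force": force on the tool from outside, world axes, zero at the start; "ft_torque": the same for the moment, N m; "finger_gap": finger opening in mm; "grasp_force": force on a finger pad.
Only numpy, scipy, OpenCV 4.12 (cv2) and the standard library are available. Lean on these libraries where they do the work, as an engineer would, in place of code of your own. Each camera call takes 0.05 s, during which the arm holds its last target. There are 200 camera calls.

## Working session

There is one attempt and no reset: what is moved stays moved. The work goes in short steps, each a Python script; the robot and the scene stay as the last script left them, time stands still between calls to the robot, and variables do not carry over. Pictures are saved under pics/ and viewed, at most 10 in all, crops included, and the job is handed in when it is done.

```bash
mkdir -p pics; ls; cat > h.py <<'E'
import numpy as np, cv2
from plant import arm, eyes
def ray(cam,u,v):
    c=eyes.get_calibration(cam);K,D,R,t=[np.array(c[k],float) for k in("K","distortion","R","t")]
    p=cv2.undistortPoints(np.array([[[u,v]]],float),K,D)[0,0]
    return -R.T@t.ravel(), R.T@np.array([p[0],p[1],1.]),
def at_z(cam,u,v,z):
    o,d=ray(cam,u,v); return o+d*(z-o[2])/d[2]
def at_d(cam,u,v,dep):
    o,d=ray(cam,u,v); return o+d*dep
def proj(cam,X):
    c=eyes.get_calibration(cam);K,D,R,t=[np.array(c[k],float) for k in("K","distortion","R","t")]
    return cv2.projectPoints(np.array(X,float).reshape(-1,1,3),cv2.Rodrigues(R)[0],t,K,D)[0].reshape(-1,2)
E
python3 - <<'E'
from h import *
for n in("top","side"):
    p,d=eyes.get_image(n); cv2.imwrite(f"pics/{n}0.png",cv2.resize(p,(784,588))); np.savez(f"{n}0.npz",p=p,d=d)
    c=eyes.get_calibration(n); print(n,c)
print(arm.hold_point_z, arm.observe())
E
```

```text
pics
top {'K': array([[433.09244471,   0.        , 279.6776485 ],
       [  0.        , 433.09244471, 199.61760869],
       [  0.        ,   0.        ,   1.        ]]), 'distortion': array([-0.08898251,  0.        ,  0.        ,  0.        ,  0.        ]), 'R': array([[-0.04822388, -0.9988329 , -0.00270219],
       [-0.97299956,  0.04758763, -0.22584791],
       [ 0.22571292, -0.00826203, -0.97415883]]), 't': array([  25.13644028,  624.19059333, 1124.33741027])}
side {'K': array([[399.63221468,   0.        , 286.29495107],
       [  0.        , 399.63221468, 211.99148978],
       [  0.        ,   0.        ,   1.        ]]), 'distortion': array([-0.08549287,  0.        ,  0.        ,  0.        ,  0.        ]), 'R': array([[-0.79301981, -0.60908693, -0.01151908],
       [-0.34452056,  0.46399342, -0.81609785],
       [ 0.50241931, -0.6432132 , -0.57779894]]), 't': array([510.75133061, 280.26172541, 837.13218566])}
18.700000000000003 {'time': 0.1, 'joints': array([ 1.23203015,  0.46830801, -0.01159591,  1.60351   ,  0.0060029 ,
        1.07139908, -0.05628271]), 'joint_vel': array([-0.00062683, -0.002519  , -0.00046905, -0.00307236, -0.00097473,
       -0.00130711,  0.00173148]), 'tau': array([ 1.00396035e-03, -5.21652818e+01, -1.25346612e-02, -2.44367301e+01,
       -5.67752437e-02,  1.41483033e-02,  5.28542876e-05]), 'ee_pos': array([ 189.22325897, -621.26656035,  189.1322792 ]), 'eef_rot': array([-7.75262050e-04,  9.89088731e-01,  1.47318870e-01, -1.76407403e-04]), 'force': array([-0.04770844, -0.48219636,  0.19981544]), 'ft_torque': array([-0.03174646, -0.01310511, -0.02423423]), 'grasp_force': 0.0, 'finger_gap': 92.01420108703165}
```

View pics/top0.png

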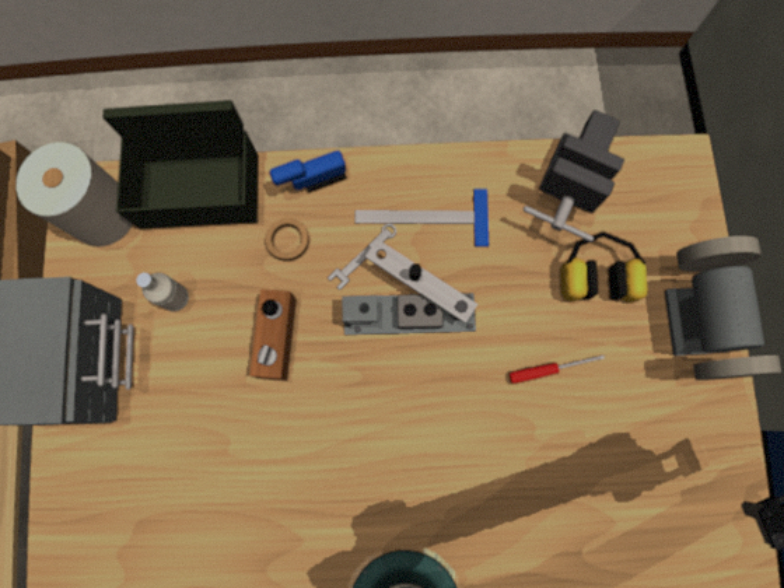

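View pics/side0.png

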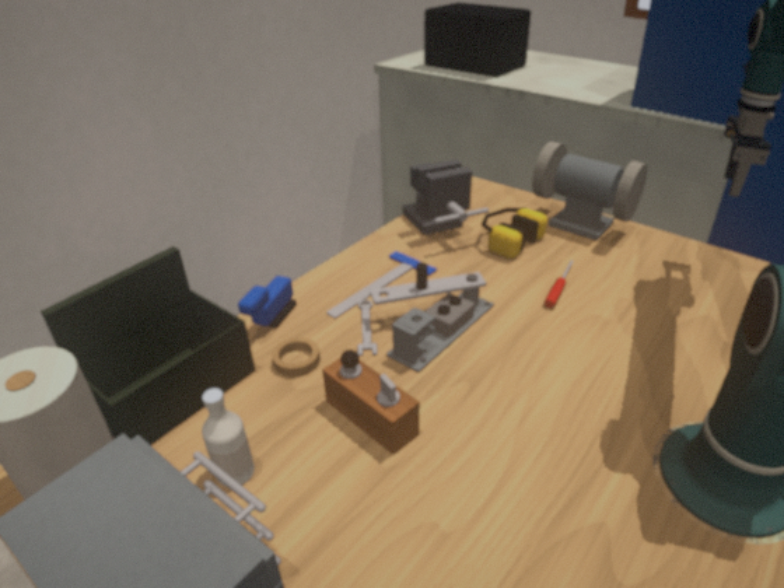

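Top view: station from the fork hole (364,309) to the pivot (461,307), bar hole at (381,254), handle at (415,272), tab pin at (268,354), all in pixels of the 1.4x picture. I'll take a closer crop.

```bash
python3 - <<'E'
from h import *
p=np.load("top0.npz")["p"]
cv2.imwrite("pics/c1.png",cv2.resize(p[155:285,165:355],None,fx=4,fy=4,interpolation=cv2.INTER_CUBIC))
E
```

```text
(no output)
```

View pics/c1.png

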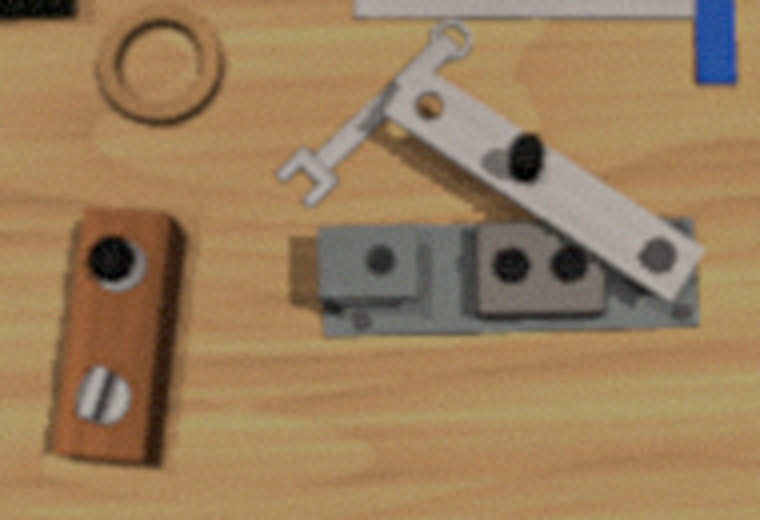

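```bash
python3 - <<'E'
from h import *
P={"fork":(381,260,84),"pivot":(657,255,74),"hole":(430,104,72),"handle_top":(527,146,127),"collar":(103,396,84),"knobcollar":(118,263,84),
"b1":(85,207,78),"b2":(163,212,78),"b3":(147,462,78),"b4":(54,455,78)}
W={}
for k,(a,b,z) in P.items():
    W[k]=at_z("top",(a+.5)/4-.5+165,(b+.5)/4-.5+155,z); print(k,W[k].round(1))
f,p,h=[W[k][:2] for k in("fork","pivot","hole")]
print(np.linalg.norm(f-p),np.linalg.norm(h-p))
a=lambda v:np.arctan2(v[1],v[0])
print("st",a(f-p),"bar",a(p-h),a(h-p),"theta",a(f-p)-a(h-p), "block",a(W["b1"][:2]-W["b4"][:2]),a(W["b2"][:2]-W["b3"][:2]))
q=np.load("side0.npz")["p"]
x,y=proj("side",W["collar"]+[0,0,20])[0];print(x,y); x,y=int(x),int(y)
A=cv2.resize(q[y-30:y+30,x-30:x+30],(400,400),interpolation=cv2.INTER_CUBIC)
t=np.load("top0.npz")["p"]
B=cv2.resize(t[228:278,166:216],(400,400),interpolation=cv2.INTER_CUBIC)
cv2.imwrite("pics/c2.png",np.hstack([A,B]))
print(x-30,y-30)
E
```

```text
fork [568.9  51.1  84. ]
pivot [ 565.  -136.8   74. ]
hole [679.9  13.2  72. ]
handle_top [632.6 -49.9 127. ]
collar [485.6 240.2  84. ]
knobcollar [575.4 229.5  84. ]
b1 [616.7 253.3  78. ]
b2 [610.6 199.5  78. ]
b3 [441.  212.2  78. ]
b4 [448.3 274.6  78. ]
187.90744000851797 188.95351734164103
st 1.5500029128793462 bar -2.224253704123411 0.9173389494663818 theta 0.6326639634129644 block -0.12565355507362055 -0.07509270367719512
276.25951961779185 276.1958067356652
246 246
```

View pics/c2.png

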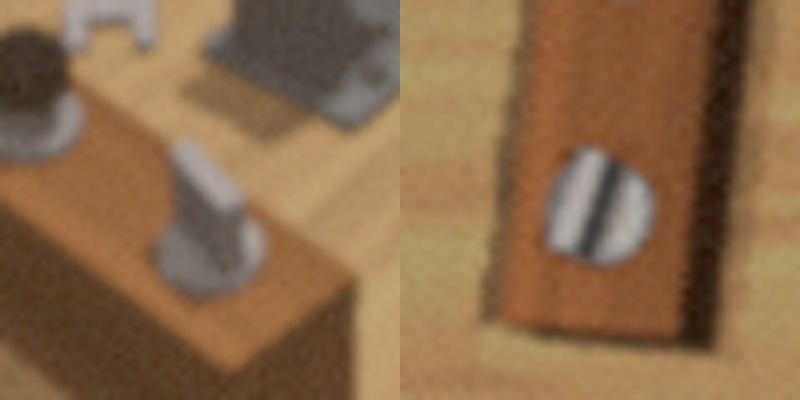

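```bash
python3 - <<'E'
from h import *
T=lambda a,b,z:at_z("top",(a-400+.5)/8-.5+166,(b+.5)/8-.5+228,z)
s=60/400
S=lambda a,b,z:at_z("side",(a+.5)*s-.5+246,(b+.5)*s-.5+246,z)
a,b=T(590,152,118),T(560,246,118); c,d=S(182,147,118),S(234,203,118)
for m,n in((a,b),(c,d)): print(m,n,(m+n)/2,np.linalg.norm(m-n),np.arctan2(*(m-n)[1::-1]))
m,n=T(617,162,92),T(587,252,92); print(np.arctan2(*(m-n)[1::-1]))
print(T(600,207,84))
E
```

```text
[500.22692756 235.89840396 118.        ] [470.13347042 245.83827384 118.        ] [485.18019899 240.8683389  118.        ] 31.692541326531433 -0.31901810426807165
[498.7734752  234.89218677 118.        ] [469.17899668 245.05907959 118.        ] [483.97623594 239.97563318 118.        ] 31.292153465834872 -0.330908428157492
-0.3337093717746058
[486.06300747 239.66393573  84.        ]
```

```bash
cat >> h.py <<'E'
def down(al):
    f=(al+np.pi/2)/2; return np.array([0,np.cos(f),np.sin(f),0])
PV=np.array([565.,-136.8])
def hp(b,z): return [*(PV+110*np.array([np.cos(b),np.sin(b)])),z]
E
python3 - <<'E'
from h import *
b0,b1=.917,1.550
for a in (0,np.pi):
    print(a,[None if j is None else np.round(j,2) for j in(arm.inverse_kinematics(hp(b,86),down(b-np.pi/2+a)) for b in(b0,b1))])
    print([None if j is None else np.round(j,2) for j in(arm.inverse_kinematics([485.5,240,z],down(-.325+np.pi/2+a)) for z in (88,300))])
    print([None if j is None else np.round(j,2) for j in(arm.inverse_kinematics([569,51,z],down(c+np.pi/2+a)) for z in (88,300) for c in (-.325,0))])
arm.goto(hp(b0,230),down(b0-np.pi/2))
arm.move_straight(hp(b0,87),v=120,threshold=15)
arm.clamp(15)
o=arm.observe();print(o["time"],o["ee_pos"],o["finger_gap"],o["force"])
for b in np.linspace(b0,b1,6)[1:]:
    arm.move_straight(hp(b,87),v=70,frame=down(b-np.pi/2))
o=arm.observe();print(o["time"],o["ee_pos"],o["finger_gap"],o["force"])
arm.gripper_open()
arm.move_straight(hp(b1,230),v=150)
pp=np.array([485.5,240])
arm.goto([*pp,210],down(-.325+np.pi/2))
o=arm.observe();print(o["time"],o["ee_pos"],o["joints"])
for n in("top","side"):
    p,d=eyes.get_image(n); np.savez(f"{n}1.npz",p=p,d=d)
p=np.load("top1.npz")["p"]
cv2.imwrite("pics/c3.png",cv2.resize(p[185:255,165:355],None,fx=4,fy=4,interpolation=cv2.INTER_CUBIC))
E
```

```text
0 [array([ 0.37,  0.62, -0.48,  1.7 ,  0.35,  0.91, -0.9 ]), array([ 0.46,  0.55, -0.61,  1.86,  0.41,  0.86, -0.38])]
[array([ 0.28,  0.72, -1.09,  1.9 ,  0.77,  1.01,  0.09]), array([ 0.34,  0.39, -1.1 ,  1.69,  0.36,  1.29,  0.41])]
[array([ 0.43,  0.61, -0.77,  1.84,  0.53,  0.91,  0.66]), array([ 0.45,  0.61, -0.79,  1.84,  0.54,  0.92,  0.98]), array([ 0.54,  0.38, -0.89,  1.62,  0.31,  1.28,  0.84]), array([ 0.62,  0.43, -1.02,  1.62,  0.37,  1.31,  1.11])]
3.141592653589793 [array([ 0.82,  1.05, -1.33,  1.67,  1.06,  1.32,  1.76]), array([-0.89,  0.92,  1.34,  1.94, -1.  ,  1.17, -2.31])]
[array([ 0.12,  0.58, -0.83,  1.91,  0.54,  0.89, -2.88]), array([ 0.45,  0.53, -1.34,  1.68,  0.52,  1.36, -2.87])]
[array([ 0.19,  0.51, -0.44,  1.86,  0.28,  0.84, -2.28]), array([ 0.24,  0.52, -0.5 ,  1.85,  0.33,  0.85, -1.99]), array([ 0.36,  0.32, -0.64,  1.63,  0.2 ,  1.26, -2.21]), array([ 0.41,  0.33, -0.7 ,  1.63,  0.22,  1.26, -1.91])]
5.05 [631.99795074 -49.51398498  86.97707535] 23.21610386892721 [ 1.15883195  0.23914557 -0.74336667]
6.8 [567.28614656 -27.2625566   86.93902539] 23.398873640459374 [-2.65056605 -1.34948414  0.96930382]
10.0667 [486.35015078 238.63132312 209.59729695] [ 0.30905673  0.49910241 -1.0833241   1.79958711  0.48438066  1.14097079
  0.30779041]
```

View pics/c3.png

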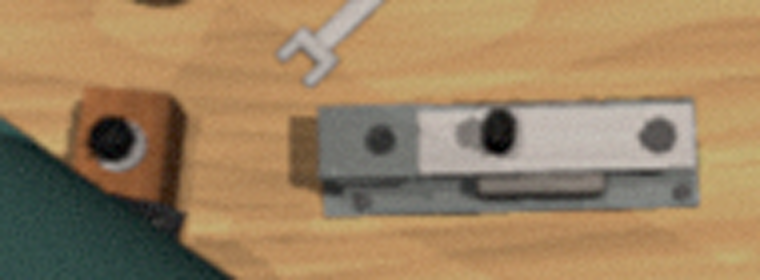

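```bash
python3 - <<'E'
from h import *
T=lambda a,b,z:at_z("top",(a+.5)/4-.5+165,(b+.5)/4-.5+185,z)
for y in (139,140): print("fork",T(380,y,84))
a,b=T(418,139,72),T(690,132,72); d=b-a
print(a,b,np.arctan2(*(a-b)[1::-1]), "mid at y=51", a+d*(51.5-a[1])/d[1])
# edge detection on bar: edges along columns
p=np.load("top1.npz")["p"].astype(float)[...,0]
L=[]
for u in range(272,282):
    g=np.gradient(cv2.GaussianBlur(p,(0,0),.8)[205:235,u]); i=g.argmax();j=g.argmin()
    s=lambda k,q:k+.5*(abs(q[k-1])-abs(q[k+1]))/(abs(q[k-1])-2*abs(q[k])+abs(q[k+1]))
    L.append((u,205+s(i,g),205+s(j,g)))
for u,i,j in L[::3]: print(u,i,j,at_z("top",u,i,72)[:2],at_z("top",u,j,72)[:2])
E
```

```text
fork [569.63656022  51.72273455  84.        ]
fork [568.9501807   51.74893527  84.        ]
[570.61678746  26.28137287  72.        ] [ 566.32967311 -159.79092225   72.        ] 1.5477603557554804 mid at y=51 [571.19782581  51.5         72.        ]
272 211.42196765585362 227.86696728533008 [592.37794256  17.4535148 ] [546.78680466  19.47825272]
275 211.7494279284899 227.80677202723342 [591.06202735   9.27646393] [546.55656027  11.32029914]
278 211.4651846873188 227.80163130118055 [591.45538521   1.02180655] [546.17429116   3.16969795]
281 211.3802986778074 228.01474639799446 [591.29134803  -7.20756896] [545.19143325  -4.95113019]
```

```bash
python3 - <<'E'
from h import *
q=down(-.325+np.pi/2)
arm.move_straight([485.5,240,130],v=150)
print("hit",arm.move_straight([485.5,240,87],v=80,threshold=12))
arm.clamp(40)
o=arm.observe();print(o["time"],o["ee_pos"],o["finger_gap"],o["force"])
arm.move_straight([485.5,240,210],v=120)
o=arm.observe();print(o["time"],o["finger_gap"],o["force"])
arm.goto([569.2,51.4,205],down(0))
arm.pause(.3)
o=arm.observe();print(o["time"],o["ee_pos"],o["finger_gap"],o["joints"])
for n in("top","side"):
    p,d=eyes.get_image(n); np.savez(f"{n}2.npz",p=p,d=d)
print(proj("side",[[569.2,51.4,84],[569.2,51.4,131]]))
p=np.load("side2.npz")["p"]
x,y=proj("side",[569.2,51.4,115])[0].astype(int);print(x-60,y-45)
cv2.imwrite("pics/c4.png",cv2.resize(p[y-45:y+45,x-60:x+60],None,fx=6,fy=6,interpolation=cv2.INTER_CUBIC))
E
```

```text
hit False
12.75 [485.49684871 239.90451334  86.95100213] 9.192713035456983 [ 0.49428771 -0.69964156 -0.69867348]
13.925 9.438335121403897 [-0.25548922 -0.75263208 -0.61753072]
15.0667 [568.89308981  52.64355754 204.99288818] 9.470673606162823 [ 0.44875757  0.44089595 -0.77726542  1.74622069  0.34283663  1.09573429
 -0.43764017]
[[296.68751966 227.128802  ]
 [296.7537675  212.42525823]]
236 172
```

View pics/c4.png

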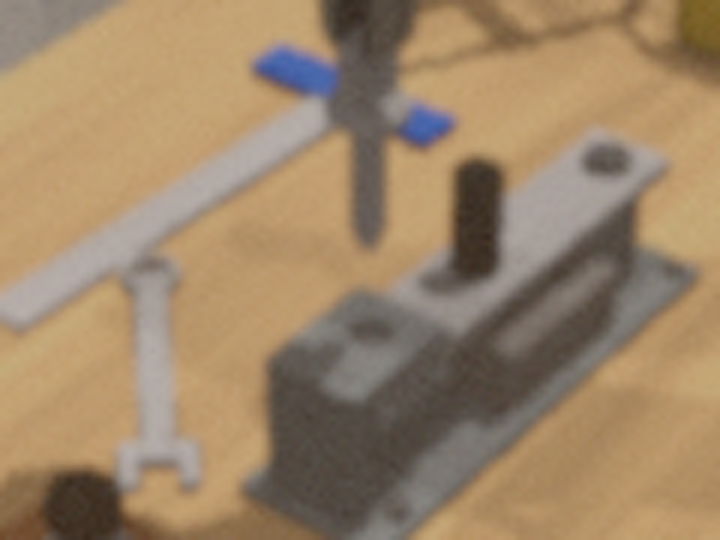

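Pin tip at (368,246) in the crop, nearly straight above the fork hole at (372,332). The bar lies in line, so I'll descend with force guarding.

```bash
python3 - <<'E'
from h import *
c=np.array([569.2,51.4])
arm.move_straight([*c,164],v=120)
arm.pause(.2)
o=arm.observe();print(o["time"],o["ee_pos"],o["force"])
print("hit",arm.move_straight([*c,95],v=40,threshold=10))
o=arm.observe();print(o["time"],o["ee_pos"],o["force"],o["ft_torque"],o["finger_gap"])
E
```

```text
15.8583 [569.80803017  51.56160946 164.85331576] [-0.15831233 -0.49156624 -2.0138025 ]
hit False
17.7333 [569.35365522  51.41724025  95.2175335 ] [-0.81607536 -0.35968761 -1.13254235] [-0.04586669 -0.0422729   0.01206969] 9.494526735852771
```

```bash
python3 - <<'E'
from h import *
c=np.array([569.2,51.4])
print("hit",arm.move_straight([*c,90],v=20,threshold=6))
o=arm.observe();print(o["time"],o["ee_pos"],o["force"])
arm.gripper_open()
arm.move_straight([*c,230],v=150)
arm.goto([450,-150,330],down(0)); arm.pause(.3)
print(arm.observe()["time"])
im=[]
for n in("top","side"):
    p,d=eyes.get_image(n); x,y=proj(n,[569.2,20,90])[0].astype(int)
    im.append(cv2.resize(p[y-60:y+60,x-50:x+50],(400,480),interpolation=cv2.INTER_CUBIC))
cv2.imwrite("pics/c5.png",np.hstack(im))
E
```

```text
hit True
17.975 [569.50714849  51.44979341  92.81447325] [-0.73215009 -1.27548942  5.45462124]
21.6167
```

View pics/c5.png

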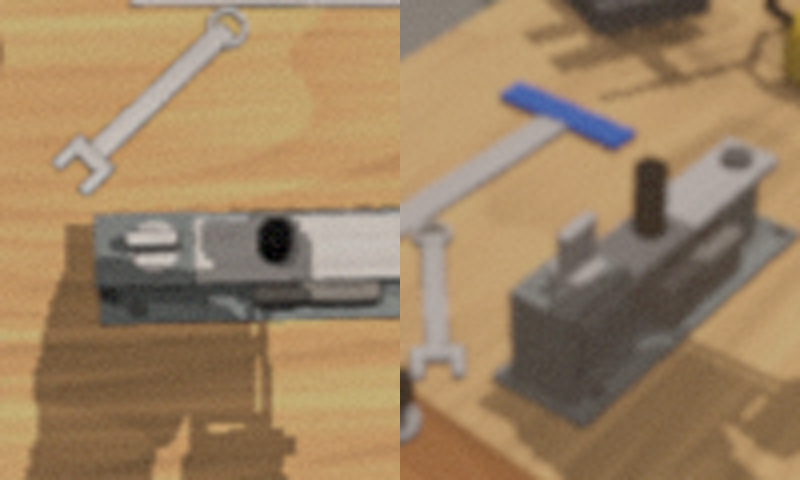

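The pin stands upright with its collar on the fork at (152,245) in the top crop and (578,262) in the side crop. The bar is in line with the fork, and the contact height matches full seating.

```bash
python3 -c "
from plant import arm
print(arm.hand_in())"
```

```text
the job is handed in; nothing more can be done
None
```

The bar is across the switch box, the flat-tab pin is seated to its collar through fork and bar and released, the other things were left untouched, and the job is handed in at about 22 s.

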